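# Lid and clamp a glued storage box

### The arm

A 6-joint arm with a two-finger parallel gripper is mounted at the origin on a cart in front of the work surface, level with it; the furniture and walls round the work are solid. World frame = base frame: x ahead of the robot, y to its left, z up, the work surface at z = 0. Lengths are in mm, angles in rad, forces in N, time in s.
With the tool pointing down it reaches from about 400 to 925 mm from the base axis. Payload 3.4 kg.
Tool frame: the origin (TCP) lies midway between the tips of the shut fingers; the grasp point (between the pads) lies 19 mm behind it; z points along the fingers, y is the line along which they close (so a half turn about z gives the same grasp; the last joint's range is limited). The gripper opens to 85 mm and grips with 20 to 120 N. Pads are 22 mm wide; open, the fingers measure 114 mm over their backs; the gripper's body (76 mm by 85 mm) begins 54 mm behind the grasp point. The pads swing forward as they close: fully open they stand 13 mm farther back than shut.
Start: joints at [-1.173, 0.307, 1.506, -0, 1.328, -0.073], TCP at [260.798, -512.46, 231.305] pointing down, gripper open.
Joint ranges: [-3.12, 3.12], [-1.05, 2.28], [0.14, 2.33], [-1.42, 4.57], [0.1, 2.73], [-2.68, 2.68]. Speed limits (rad/s): [2.57, 2.57, 3.14, 3.14, 3.14, 3.14].

### API

Orientations are given as a rotation vector (axis times angle).
In Python, from bench import env gives the robot as it stands. The module is installed in compiled form; this text tells all that it offers.
- The arm moves only by the tool apply_moves, never from a script. Its argument "motion" is a list of rows, each a list of 7 numbers: the shift along the tool's x, y, z in m, then the turn, a rotation vector about the tool's x, y, z in rad, then the closure in counts, from 0 (fully open) to 255 (shut). In form: [[dx, dy, dz, rx, ry, rz, claw], ...]. A call has 1 to 5 rows; each row is the pose to reach, as a shift and turn from the pose commanded when the call began, along the tool's axes at that moment; what a row does not reach only later rows make up. A row lasts 1/8 s, in which the tool goes at most 62.5 mm and 10.7 degrees, less where a joint would pass 70% of its speed; a pose out of reach is approached as far as the arm can. A call with a gripper value outside its range is refused whole. The fingers move at their own pace and stop on an object; "newtons" is the grip in N (left out, the last holds). Time passes only in rows, so rows that repeat a pose let the fingers close. It gives the time, the measured TCP pose, the force, the opening and the grip force at its end, in the units of the state.
- env.get_state(): the state, without advancing time (a new reading comes with each control period).
- env.camera(name): name is "scene" or "top" or "wrist"; returns a dict with "pixels" (420x560x3 uint8, red, green, blue), "range_z" (420x560 float32, mm along the optical axis (not along the pixel's ray), 0 where there is no reading), "fx", "fy", "cx", "cy" (pixels), "distortion" ([k1, k2, p1, p2, k3] as OpenCV has them; the pictures are not rectified), "camera_from_world" (4x4, takes a point from world to camera coordinates); the wrist camera has in their place "T_tool_cam" (4x4, takes a point from camera to tool coordinates, whose origin is the TCP and whose axes are the flange's). Camera axes: x right, y up, looking along -z (the intrinsics and any distortion apply to the point x, -y, -z); pixel columns grow to the right and rows downward; lengths in mm; the calibration is good to about 2 mm. A picture is of the moment at which its call begins: read the wrist's pose just before it.
- env.finish_job(): hands the job in; it is judged then, once.
Trained networks look in a picture, given as the dict that the camera call returned (one of the last four; its "shot" number tells which), for a name from the list of things; names that differ only in an ending like _2 or _b are one class to them, and where a whole thing is asked for, a point or a joint stands for the part that bears it (a point fixed in the world has none). Each returns a list of dicts, best first, with "confidence" (0 to 1); they miss things now and then, are a little off and sometimes report something else, mostly with a low value. They report only what shows in the picture. A call takes as long as a camera call.
- env.regions_of(thing, picture): "pixels" (420x560 bool, what is visible of it).
- env.mark_of(thing, picture): "point" ([x, y, z] in mm, in world coordinates, good to about 4 mm: a listed point, or the origin of a listed thing).
The state is a dict: "time": time; "joint_positions": joint angles; "qd": joint speeds; "joint_efforts": joint torques, N m; "ee_pos": TCP position; "eef_rot": TCP orientation; "force": force on the tool from outside, world axes, zero at the start; "ft_torque": the same for the moment, N m; "width": finger opening in mm; "grip_force": force on a finger pad.
Only numpy, scipy, OpenCV 4.12 (cv2) and the standard library are available. Lean on these libraries where they do the work, as an engineer would, in place of code of your own. Each camera call takes 0.05 s, during which the arm holds its last target. There are 200 camera calls.

### The job

The blue storage box has been glued along a cracked side and stands between the jaws of the little ratchet clamp. Put the white lid on square and press it down level and fully home, so that the box keeps its shape; then pump the clamp's orange trigger until the sprung pad meets the box and is pushed about half-way in, and finish while still holding the trigger squeezed there. Never push the pad nearly all the way in, which would crush the box, do not move the jaw other than by the trigger, and leave the mug, salt shaker and garlic alone.

Things in the scene. Friction and masses are not known exactly. Their poses are not given: they have to be found in the camera images.
- clamp: Clamp on a wooden board 360 x 120 x 12 mm, fixed on the hob. Origin: centre of the board's underside, at the hob's top (z = 0). Along its x (clamping direction) stand orange trigger, grey handle, red jaw with pad, box, grey fixed jaw. Heights above the hob: housing (x -135 to -49 mm) 50, red jaw 60, fixed jaw 58 mm; guide rails at y = +-52 mm stand 10 mm above the board. z is up.
- handle_grip (a point): Middle of the fixed grey handle, an upright post 14 mm (along the clamp's x) x 26 mm, from the housing up to 105 mm above the hob; this point is 85 mm above the hob, at x = -63 mm in the clamp's frame. The handle does not move.
- trigger_grip (a point): Middle of the orange trigger, an upright post of the same size and height as the grey handle, standing behind it (36 mm between their middles when released, so 50 mm over both; 34 mm over both when fully squeezed). This point is 85 mm above the hob.
- trigger (a joint): Squeeze, m: 0 released, 0.016 full; slides along the clamp's +x to the handle. Return spring 3 to 5.5 N. Squeezing carries the jaw along by a pawl on 5 mm teeth (up to 5 mm is lost before it bites); on the return the jaw stays, held by just 2.5 N friction, so strokes add up. Letting go under load lets the pad's spring push the jaw back.
- jaw (a joint): Travel of the red jaw along the clamp's +x, m, 0 (fully back) to 0.07; starts between 0 and 0.014.
- pad_face (a point): Centre of the front face of the pad, a black rubber-faced plate 44 mm wide and 34 mm high on a yellow stem in front of the red jaw, 36 mm above the hob. With the box against the fixed jaw the pad touches it when this point is at x = 67 mm in the clamp's frame.
- pad (a joint): How far the pad is pushed in toward its jaw against its spring, m: 0 free (24 mm of yellow stem showing), 0.024 fully in (no stem showing). Spring 0.7 N per mm. Half-way, 0.012, is right; beyond 0.021 the box is crushed.
- fixed_face (a point): Centre of the inner face of the fixed grey jaw, 36 mm above the hob, facing the pad.
- tub: Blue open square box 80 x 80 x 60 mm, walls 4 mm, loose on the clamp's board between pad and fixed jaw. Origin: centre of its underside, 12 mm above the hob; x axis roughly along the clamp's x. Four grey seal strips stand 4 mm proud of its rim; pressed by the lid each goes down, and stays down, under 2 N (8 N for all four).
- lid: Loose white lid 86 x 86 x 6 mm; green round knob in the middle (26 mm across, 6 to 36 mm above the origin), round tapered plug below (66 mm across, 8 mm deep). Origin: centre of the plate's underside: at z = 2 mm at the start (it lies on the worktop beside the hob, 6 mm lower than the hob), 60 mm above the box's origin when home, 64 mm when only resting on the seal. x, y along its edges; any quarter turn is square.
- mug: White mug with a leaf pattern, bystander, 92 x 127 x 95 mm; origin at the centre of its underside.
- salt: Salt shaker with grey top, bystander, 44 mm diameter, 90 mm high; origin at the centre of its underside.
- garlic: Bulb of garlic, bystander, 60 mm wide, 59 mm high; origin at the centre of its underside.

How it is judged:
By the outcome, as a careful person would: the job done as asked, in the order asked, and still so for the second after the job is handed in, while the arm keeps its last pose, push and grip.
It also fails if it takes over 51 s, if anything falls off the work surface, if the arm or the gripper's body presses on something with over 40 N, if the wrist force passes 120 N, or if a joint passes its speed limit or range.

## Working session

There is one attempt and no reset: what is moved stays moved. The work goes in short steps, Python scripts to look and compute and a tool call to move; the robot and the scene stay as the last step left them, time stands still between calls to the robot, and variables do not carry over. Pictures are saved under pics/ and viewed, at most 10 in all, crops included, and the job is handed in when it is done.

Besides the shell and the picture viewer there is one more tool, called after ">>>" as a command line: name --pt "numbers of a row" for each row, then --argument value for the rest. apply_moves: Moves the arm, as the interface text tells. Its arguments: {"type":"object","properties":{"motion":{"type":"array","items":{"type":"array","items":{"type":"number"}}},"newtons":{"type":"number"}},"required":["motion"]}

```bash
mkdir -p pics
cat > h.py <<'E'
import numpy as np, cv2
from scipy.spatial.transform import Rotation as R
from bench import env
def T_world_cam(c,st):
    if "T_tool_cam" in c:
        T=np.eye(4);T[:3,:3]=R.from_rotvec(st["eef_rot"]).as_matrix();T[:3,3]=st["ee_pos"]
        return T@np.array(c["T_tool_cam"])
    return np.linalg.inv(np.array(c["camera_from_world"]))
def cloud(c,st,mask=None):
    z=c["range_z"]; m=(z>0) if mask is None else (mask&(z>0))
    v,u=np.nonzero(m); K=np.array([[c["fx"],0,c["cx"]],[0,c["fy"],c["cy"]],[0,0,1]])
    n=cv2.undistortPoints(np.c_[u,v].astype(np.float64)[:,None],K,np.array(c["distortion"],float))[:,0]
    d=z[v,u]; P=np.c_[n[:,0]*d,-n[:,1]*d,-d]
    T=T_world_cam(c,st); return P@T[:3,:3].T+T[:3,3]
def snap(name,save=None):
    st=env.get_state(); c=env.camera(name)
    if save: cv2.imwrite("pics/"+save,c["pixels"][:,:,::-1])
    return c,st
E
python3 - <<'E'
from h import *
st=env.get_state(); print(st)
ims=[]
for n in ["scene","top"]:
    c,st=snap(n); ims.append(c["pixels"])
    for t in ["clamp","handle_grip","trigger_grip","pad_face","fixed_face","tub","lid","mug","salt","garlic"]:
        r=env.mark_of(t,c)
        print(n,t,[(np.round(x["point"],1).tolist(),round(x["confidence"],2)) for x in r[:2]])
    for t in ["tub","lid"]:
        r=env.regions_of(t,c)
        if r:
            P=cloud(c,st,r[0]["pixels"]); print(n,t,len(P),np.percentile(P,[2,50,98],axis=0).round(1).tolist())
im=np.hstack(ims); im=cv2.resize(im,(800,300)); cv2.imwrite("pics/a.png",im[:,:,::-1])
cv2.imwrite("pics/top.png",ims[1][:,:,::-1])
E
```

```text
{'time': 0.0, 'joint_positions': array([-1.17348053e+00,  3.07548593e-01,  1.50769801e+00,  1.66692621e-05,
        1.32839855e+00, -7.34855166e-02]), 'qd': array([-3.20834430e-04,  1.41354199e-03,  6.21408436e-04,  3.04223986e-05,
       -6.81532085e-04, -6.49883570e-04]), 'joint_efforts': array([ 7.60971925e-04, -4.57553172e+01, -2.51917487e+01, -3.62372259e-05,
        1.32708377e-02, -2.86223747e-05]), 'ee_pos': array([ 260.53479345, -511.78871646,  230.38573747]), 'eef_rot': array([-3.05297969e+00, -7.32242662e-01,  4.94348050e-04]), 'force': array([ 0.39433617,  0.02146712, -0.35296507]), 'ft_torque': array([-0.03142419, -0.00772726,  0.00604414]), 'grip_force': 0.0, 'width': 85.38119063887667}
scene clamp [([517.9, -43.4, 0.5], 0.92)]
scene handle_grip [([520.0, -102.5, 86.2], 0.83)]
scene trigger_grip [([519.6, -140.2, 89.0], 0.49)]
scene pad_face [([517.5, -11.0, 33.9], 0.67)]
scene fixed_face [([515.8, 105.7, 36.1], 0.74)]
scene tub [([516.9, 61.6, 10.1], 0.87), ([458.7, -322.5, 1.0], 0.45)]
scene lid [([425.6, 317.1, 5.7], 0.92)]
scene mug [([546.2, -493.7, -6.7], 0.59), ([516.2, -11.1, 37.0], 0.34)]
scene salt [([459.2, -322.5, 0.5], 0.51)]
scene garlic [([602.5, 299.4, -7.0], 0.56)]
scene tub 170 [[507.0, -202.9, 14.7], [515.1, -135.0, 78.0], [545.7, -127.6, 108.8]]
scene lid 1322 [[378.0, 273.9, 5.1], [419.0, 323.5, 9.4], [469.9, 363.6, 40.2]]
top clamp [([516.9, -44.0, -0.6], 0.74)]
top handle_grip []
top trigger_grip []
top pad_face [([513.7, 64.9, 17.8], 0.48)]
top fixed_face [([513.4, 107.6, 39.0], 0.75)]
top tub [([517.2, 64.2, 16.7], 0.78)]
top lid [([422.4, 316.4, 5.0], 0.82)]
top mug [([424.4, 312.7, 2.3], 0.2)]
top salt []
top garlic [([515.5, 107.8, 37.9], 0.62), ([606.1, 298.4, -9.4], 0.6)]
top tub 647 [[469.2, 21.9, 8.5], [524.3, 63.2, 32.8], [551.8, 99.2, 76.7]]
top lid 531 [[380.2, 274.3, 1.6], [420.8, 314.6, 8.9], [468.1, 360.3, 39.0]]
```

View pics/a.png

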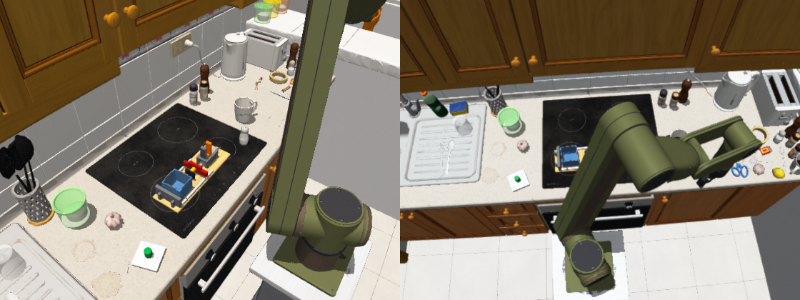

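View pics/top.png

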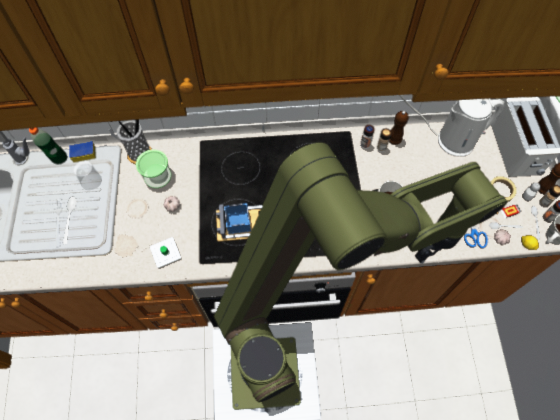

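The scene view shows the clamp on the hob running along world +y, with the orange trigger nearest the mug. The lid with its green knob is at (148,255) in the left panel, turned relative to the box. Heights and spacings agree with the data given. I'll swing in for a wrist look.

>>> apply_moves --pt "0.36 -0.22 -0.05 0 0 0.47 0" --pt "0.36 -0.22 -0.05 0 0 0.47 0" --pt "0.36 -0.22 -0.05 0 0 0.47 0" --pt "0.36 -0.22 -0.05 0 0 0.47 0" --pt "0.36 -0.22 -0.05 0 0 0.47 0"

```text
time: 1.92
ee_pos: [421.9, -250.5, 268.0]
eef_rot: [3.141, 0.0, 0.001]
force: [1.0, -0.2, -0.0]
width: 85.6
grip_force: 0.0
```

>>> apply_moves --pt "0.05 -0.27 -0.06 0 0 0 0" --pt "0.05 -0.27 -0.06 0 0 0 0" --pt "0.05 -0.27 -0.06 0 0 0 0" --pt "0.05 -0.27 -0.06 0 0 0 0" --pt "0.05 -0.27 -0.06 0 0 0 0"

```text
time: 2.55
ee_pos: [471.2, 20.8, 328.6]
eef_rot: [-3.141, -0.006, -0.003]
force: [-0.4, -0.8, 0.2]
width: 85.5
grip_force: 0.0
```

Run:
```python
from h import *
c,st=snap("wrist","w1.png"); print(st["ee_pos"],st["eef_rot"],np.round(c["T_tool_cam"],2).tolist())
for t in ["clamp","handle_grip","trigger_grip","pad_face","fixed_face","tub"]:
    r=env.mark_of(t,c); print(t,[(np.round(x["point"],1).tolist(),round(x["confidence"],2)) for x in r[:2]])
r=env.regions_of("tub",c)
P=cloud(c,st,r[0]["pixels"]); P=P[(P[:,2]>68)&(P[:,2]<85)]; print(len(P),np.percentile(P,[1,50,99],axis=0).round(1).tolist(),cv2.minAreaRect(P[:,:2].astype(np.float32)))
```

```text
[471.2224628   20.82343789 328.60802218] [-3.14088500e+00 -5.95517210e-03 -3.01461311e-03] [[-0.0, 0.96, 0.29, 74.24], [1.0, 0.0, -0.0, 0.61], [-0.0, 0.29, -0.96, -143.51], [0.0, 0.0, 0.0, 1.0]]
clamp [([516.2, -43.8, -2.9], 0.7)]
handle_grip [([516.9, -107.2, 84.4], 0.74)]
trigger_grip [([520.2, -139.7, 87.3], 0.87)]
pad_face [([516.0, -11.7, 35.3], 0.93)]
fixed_face [([514.0, 104.7, 33.7], 0.68)]
tub []
911 [[474.9, 19.7, 68.6], [516.6, 62.9, 73.8], [557.0, 101.4, 78.3]] ((515.6268310546875, 60.52415084838867), (79.672119140625, 80.12454223632812), 4.134282112121582)
```

View pics/w1.png

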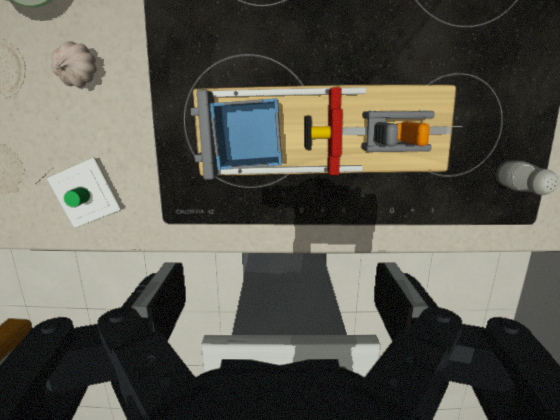

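The wrist view shows the box at about (250,130), slightly turned between the jaws. The pad is out at (308,132), the trigger at (415,132), the salt at (525,178), and the turned lid at (85,193). Next I'll get accurate angles.

```bash
cat >> h.py <<'E'
def rectfit(P,size):
    """square fit: angle minimising 1-99% extents"""
    best=None
    for a in np.arange(-45,45,0.5):
        t=np.radians(a); u=P[:,:2]@np.array([[np.cos(t),-np.sin(t)],[np.sin(t),np.cos(t)]])
        lo,hi=np.percentile(u,[1,99],axis=0); A=np.prod(hi-lo)
        if best is None or A<best[0]:
            m=(lo+hi)/2; best=(A,a,np.array([m[0]*np.cos(t)-m[1]*np.sin(t),m[0]*np.sin(t)+m[1]*np.cos(t)]),hi-lo)
    return best[1],best[2].round(1),best[3].round(1)
E
python3 - <<'E'
from h import *
c,st=snap("wrist")
P=cloud(c,st)
m=(abs(P[:,0]-516)<60)&(abs(P[:,1]-62)<43)&(P[:,2]>66)&(P[:,2]<82)
print("rim",m.sum(),rectfit(P[m],80))
r=env.regions_of("lid",c); print([x["confidence"] for x in r])
Q=cloud(c,st,r[0]["pixels"]); a=Q[(Q[:,2]>0)&(Q[:,2]<14)]; print("lid",rectfit(a,86),np.median(a[:,2]))
k=Q[Q[:,2]>30]; print("knob",len(k),np.median(k,0))
print([ (x["point"],x["confidence"]) for x in env.mark_of("lid",c)])
# colour-edge: blue mask polygon
hsv=cv2.cvtColor(c["pixels"],cv2.COLOR_RGB2HSV); b=((hsv[...,0]>95)&(hsv[...,0]<125)&(hsv[...,1]>100)).astype(np.uint8)
b[:, :190]=0;b[:,300:]=0;b[200:]=0
cv2.imwrite("pics/crop.png",cv2.resize(c["pixels"][70:190,180:340,::-1],None,fx=5,fy=5,interpolation=cv2.INTER_CUBIC))
E
```

```text
rim 960 (np.float64(3.5), array([515.8,  60.4]), array([79.2, 79.4]))
[0.64]
lid (np.float64(20.5), array([425.8, 316. ]), array([84.2, 84.6])) 9.476970679275269
knob 291 [426.88302234 313.5817249   38.4341346 ]
[([423.8, 316.6, 4.9], 0.86)]
```

View pics/crop.png

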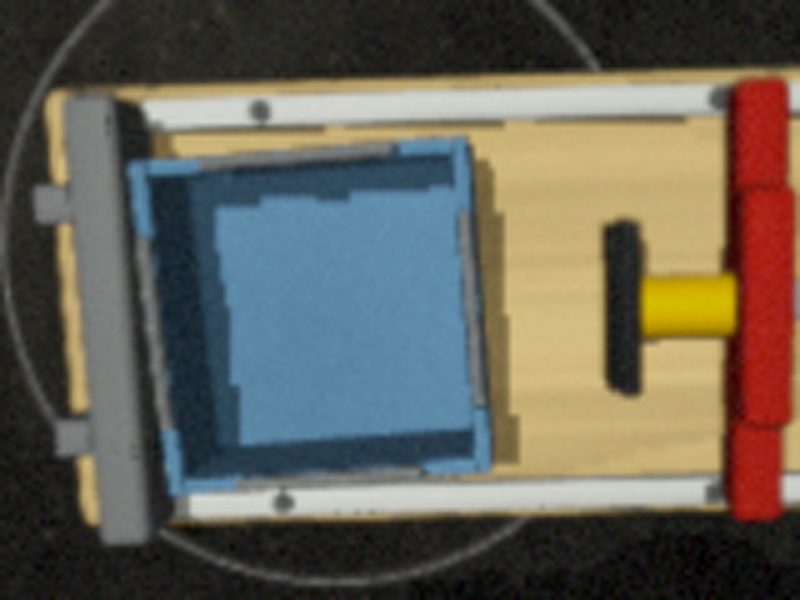

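Box rim is at (515.8, 60.4) with yaw of about +3.8°. The lid is at (425.5, 316) with yaw about 20.5°, so it needs a turn of -16.7°. Going over the lid.

>>> apply_moves --pt "-0.046 -0.295 0.17 0 0 -0.29 0" --pt "-0.046 -0.295 0.17 0 0 -0.29 0" --pt "-0.046 -0.295 0.17 0 0 -0.29 0" --pt "-0.046 -0.295 0.17 0 0 -0.29 0" --pt "-0.046 -0.295 0.17 0 0 -0.29 0"

```text
time: 3.72
ee_pos: [428.9, 287.4, 172.2]
eef_rot: [-3.109, -0.453, -0.002]
force: [1.2, 0.0, -0.5]
width: 85.6
grip_force: 0.0
```

>>> apply_moves --pt "0 0 0 0 0 0 0" --pt "0 0 0 0 0 0 0"

```text
time: 3.98
ee_pos: [428.9, 285.7, 172.8]
eef_rot: [3.107, 0.456, -0.001]
force: [-0.3, -0.7, -0.1]
width: 85.0
grip_force: 0.0
```

```bash
cat >> h.py <<'E'
def delta(target,st,yaw=None):
    Rt=R.from_rotvec(st["eef_rot"]).as_matrix()
    d=Rt.T@(np.array(target)-st["ee_pos"]); y=np.degrees(np.arctan2(Rt[1,1],Rt[0,1]))
    return (d/1000).round(4), "yaw",round(y,2),"tilt",np.degrees(np.arcsin(Rt[:2,2])).round(2), None if yaw is None else np.radians(-(yaw-y)).round(4)
E
python3 - <<'E'
from h import *
c,st=snap("wrist","w2.png"); print(st["ee_pos"])
r=env.regions_of("lid",c)
Q=cloud(c,st,r[0]["pixels"]); a=Q[(Q[:,2]>0)&(Q[:,2]<14)]; print("lid",rectfit(a,86),np.median(a[:,2]))
k=Q[Q[:,2]>34]; print("knob",len(k),np.percentile(k,[2,50,98],axis=0))
print([ (x["point"],x["confidence"]) for x in env.mark_of("lid",c)])
print(delta([425.5,316,60],st,-73.3))
E
```

```text
[428.91827609 285.73697867 172.79880608]
lid (np.float64(20.5), array([426.1, 317.1]), array([83.1, 83.3])) 9.619431043747568
knob 641 [[414.4877563  305.51940373  36.2893894 ]
 [426.01351119 316.83790006  38.96177342]
 [437.10086209 328.1175642   40.51268352]]
[([426.5, 314.6, 3.5], 0.9)]
(array([ 0.0055, -0.0301,  0.1128]), 'yaw', np.float64(-73.31), 'tilt', array([-0.02, -0.05]), np.float64(-0.0001))
```

View pics/w2.png

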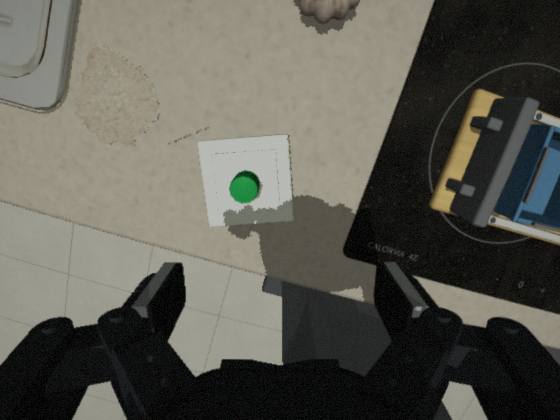

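The wrist view shows the lid plate square to the tool, with the knob at (245,187). Two independent fits put it at (426, 317). Descending and gripping.

>>> apply_moves --pt "0.0063 -0.031 0.05 0 0 0 0" --pt "0.0063 -0.031 0.1 0 0 0 0" --pt "0.0063 -0.031 0.145 0 0 0 0" --pt "0.0063 -0.031 0.157 0 0 0 0" --pt "0.0063 -0.031 0.157 0 0 0 0"

```text
time: 4.75
ee_pos: [426.6, 317.1, 16.3]
eef_rot: [3.109, 0.453, -0.0]
force: [-0.1, -0.4, 0.4]
width: 85.6
grip_force: 0.0
```

>>> apply_moves --pt "0 0 0 0 0 0 255" --pt "0 0 0 0 0 0 255" --pt "0 0 0 0 0 0 255" --pt "0 0 0 0 0 0 255" --pt "0 0 0 0 0 0 255" --newtons 50

```text
time: 5.38
ee_pos: [426.4, 318.1, 17.1]
eef_rot: [-3.108, -0.455, -0.003]
force: [-0.1, -0.8, 6.7]
width: 24.3
grip_force: 48.7
```

>>> apply_moves --pt "0 0 -0.03 0 0 0 255" --pt "0 0 -0.08 0 0 0 255" --pt "0 0 -0.13 0 0 0 255" --pt "0.003 0.06 -0.15 0 0 0.1 255" --pt "0.006 0.12 -0.15 0 0 0.2 255"

```text
time: 6.0
ee_pos: [467.8, 204.6, 168.5]
eef_rot: [-3.137, -0.142, -0.009]
force: [0.9, -0.5, -1.9]
width: 24.1
grip_force: 49.5
```

>>> apply_moves --pt "0.0325 0.0535 0 0 0 0.0915 255" --pt "0.035 0.1 0 0 0 0.0915 255" --pt "0.036 0.146 0 0 0 0.0915 255" --pt "0.036 0.148 0 0 0 0.0915 255" --pt "0.036 0.148 0 0 0 0.0915 255"

```text
time: 6.62
ee_pos: [515.0, 60.5, 165.8]
eef_rot: [-3.141, 0.003, 0.001]
force: [-1.0, -0.0, -0.7]
width: 24.2
grip_force: 49.6
```

Run:
```python
from h import *
c,st=snap("wrist","w3.png"); print(st["ee_pos"],st["force"],st["width"])
print(delta([515.8,60.4,120],st,-90))
P=cloud(c,st)
Q=P[(abs(P[:,2]-(st["ee_pos"][2]-8))<9)&(np.hypot(P[:,0]-st["ee_pos"][0],P[:,1]-st["ee_pos"][1])<75)]
print(len(Q), np.percentile(Q,[1,50,99],axis=0).round(1).tolist(), rectfit(Q,86))
# tub rim visible
m=(abs(P[:,0]-516)<60)&(abs(P[:,1]-62)<43)&(P[:,2]>68)&(P[:,2]<82); print(m.sum(), np.percentile(P[m],[1,50,99],axis=0).round(1).tolist() if m.sum() else 0)
```

```text
[514.95899316  60.45157161 165.83687843] [-0.98573538 -0.04269463 -0.66986559] 24.189692900629005
(array([0.0009, 0.0001, 0.0458]), 'yaw', np.float64(-90.1), 'tilt', array([-0.03,  0.04]), np.float64(-0.0018))
15551 [[473.8, 18.3, 155.6], [535.4, 59.5, 158.2], [558.0, 103.1, 162.7]] (np.float64(5.0), array([515.4,  59.8]), array([82.8, 83.7]))
897 [[538.4, 23.3, 68.2], [553.7, 63.1, 73.1], [558.1, 102.4, 78.1]]
```

View pics/w3.png

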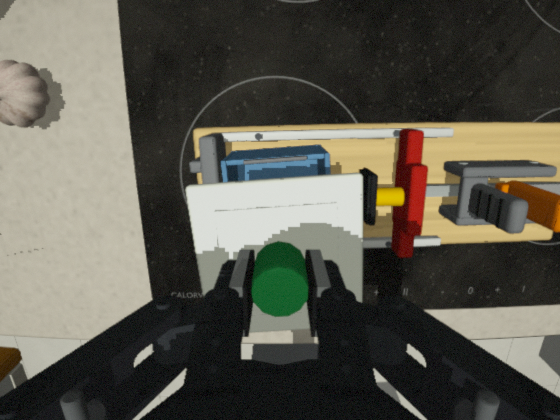

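The lid edge (190,187)→(362,174) runs parallel to the box's far rim (223,158)→(328,148), and the centres agree within 1 mm. Lowering.

>>> apply_moves --pt "0.0005 -0.0005 0.04 0 0 0.012 255" --pt "0.0005 -0.0005 0.065 0 0 0.012 255" --pt "0.0005 -0.0005 0.071 0 0 0.012 255" --pt "0.0005 -0.0005 0.074 0 0 0.012 255" --pt "0.0005 -0.0005 0.074 0 0 0.012 255"

```text
time: 7.3
ee_pos: [516.6, 61.3, 92.7]
eef_rot: [-3.141, 0.019, -0.003]
force: [-0.9, 0.4, -1.2]
width: 24.1
grip_force: 49.5
```

>>> apply_moves --pt "0 0 0.001 0 0 0 255" --pt "0 0 0.002 0 0 0 255" --pt "0 0 0.003 0 0 0 255" --pt "0 0 0.004 0 0 0 255" --pt "0 0 0.004 0 0 0 255"

```text
time: 7.92
ee_pos: [516.5, 60.8, 89.0]
eef_rot: [-3.141, 0.02, -0.003]
force: [-1.4, -0.5, 4.7]
width: 24.3
grip_force: 50.1
```

>>> apply_moves --pt "0 0 0.001 0 0 0 255" --pt "0 0 0.002 0 0 0 255" --pt "0 0 0.002 0 0 0 255" --pt "0 0 0.002 0 0 0 255"

```text
time: 8.43
ee_pos: [516.5, 60.8, 87.0]
eef_rot: [-3.141, 0.02, -0.003]
force: [-1.2, 0.2, 5.1]
width: 24.2
grip_force: 50.1
```

>>> apply_moves --pt "0 0 0.001 0 0 0 255" --pt "0 0 0.002 0 0 0 255" --pt "0 0 0.002 0 0 0 255"

```text
time: 8.8
ee_pos: [516.5, 60.8, 86.8]
eef_rot: [-3.141, 0.02, -0.004]
force: [-4.9, -0.6, 18.2]
width: 24.3
grip_force: 51.9
```

>>> apply_moves --pt "0 0 0.001 0 0 0 255" --pt "0 0 0.001 0 0 0 255" --pt "0 0 -0.001 0 0 0 255" --pt "0 0 -0.002 0 0 0 255" --pt "0 0 -0.002 0 0 0 255"

```text
time: 9.43
ee_pos: [516.5, 60.8, 86.8]
eef_rot: [-3.141, 0.02, -0.002]
force: [-1.1, 0.2, 10.4]
width: 24.4
grip_force: 50.6
```

>>> apply_moves --pt "0 0 0 0 0 0 0" --pt "0 0 0 0 0 0 0" --pt "0 0 0 0 0 0 0" --pt "0 0 -0.03 0 0 0 0" --pt "0 0 -0.09 0 0 0 0"

```text
time: 10.05
ee_pos: [513.5, 60.7, 174.1]
eef_rot: [3.141, -0.02, -0.012]
force: [1.4, 1.0, -0.6]
width: 85.4
grip_force: 0.0
```

>>> apply_moves --pt "0 0.01 -0.06 0 0 -0.012 0" --pt "0 0.06 -0.08 0 0 -0.012 0" --pt "0 0.1 -0.08 0 0 -0.012 0" --pt "0 0.1 -0.08 0 0 -0.012 0"

```text
time: 10.55
ee_pos: [514.6, -41.5, 256.1]
eef_rot: [3.141, -0.007, 0.001]
force: [0.2, -0.1, 0.3]
width: 85.1
grip_force: 0.0
```

Run:
```python
from h import *
c,st=snap("wrist","w4.png"); print(st["ee_pos"],st["force"],st["width"])
P=cloud(c,st)
Q=P[(abs(P[:,0]-516)<60)&(abs(P[:,1]-61)<60)&(P[:,2]>72)&(P[:,2]<90)]
print(len(Q), np.percentile(Q,[1,50,99],axis=0).round(1).tolist(), rectfit(Q,86))
A=np.c_[Q[:,:2]-[516,61],np.ones(len(Q))]; k=np.ones(len(Q),bool)
for _ in range(3):
    s=np.linalg.lstsq(A[k],Q[k,2],rcond=None)[0]; k=abs(A@s-Q[:,2])<3
print("tilt deg",np.degrees(s[:2]),"z",s[2])
b=P[(abs(P[:,2]-12)<5)&(abs(P[:,0]-516)<40)&(abs(P[:,1]-0)<25)]; print("board z",np.median(b[:,2]))
for t in ["lid","handle_grip","trigger_grip","pad_face","fixed_face"]:
    r=env.mark_of(t,c); print(t,[(np.round(x["point"],1).tolist(),round(x["confidence"],2)) for x in r[:1]])
H=P[(abs(P[:,0]-518)<30)&(P[:,1]<-60)&(P[:,1]>-180)&(P[:,2]>97)&(P[:,2]<115)]
print("posts",len(H),np.percentile(H,[1,50,99],axis=0).round(1).tolist())
h,e=np.histogram(H[:,1],bins=np.arange(-170,-80,3)); print(list(zip(e.tolist(),h.tolist())))
```

```text
[514.59424209 -41.50592439 256.12639843] [ 0.2028216  -0.11679525  0.33160406] 85.14000360365525
6149 [[473.2, 17.0, 76.8], [521.9, 54.5, 79.3], [558.6, 102.2, 82.7]] (np.float64(3.0), array([515.7,  59.6]), array([84.4, 83.9]))
tilt deg [-0.18190116  0.01917647] z 79.31248071857463
board z 12.99363631103779
lid [([510.2, 61.5, 73.2], 0.62)]
handle_grip [([519.6, -107.3, 86.4], 0.72)]
trigger_grip [([521.0, -140.4, 88.8], 0.84)]
pad_face [([518.9, -12.7, 30.1], 0.97)]
fixed_face []
posts 806 [[507.2, -147.3, 97.4], [520.6, -134.1, 104.8], [532.4, -98.8, 107.0]]
[(-170, 0), (-167, 0), (-164, 0), (-161, 0), (-158, 0), (-155, 0), (-152, 0), (-149, 28), (-146, 77), (-143, 89), (-140, 94), (-137, 118), (-134, 0), (-131, 0), (-128, 0), (-125, 0), (-122, 0), (-119, 0), (-116, 0), (-113, 51), (-110, 77), (-107, 90), (-104, 92), (-101, 89), (-98, 1), (-95, 0), (-92, 0), (-89, 0), (-86, 0)]
```

View pics/w4.png

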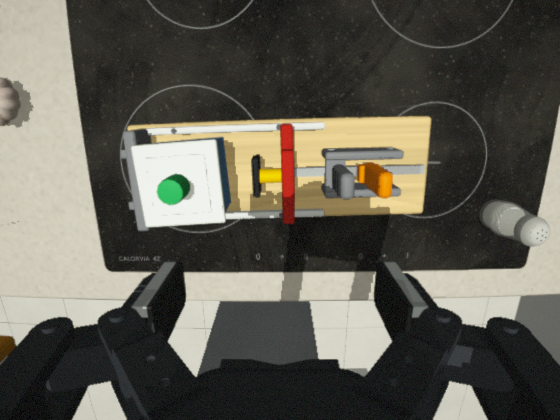

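The lid is level (0.2°) and its top reads 79.3, against 78 home plus the usual 1 mm depth bias. It is square and home at (180,185). The handle post spans y -98…-112 and the trigger -134…-149, with x about 520. I'll set the fingers about 60 mm apart, straddle both posts and pump with the trigger-side finger.

>>> apply_moves --pt "0.0055 0.05 0.05 0 0 0 75" --pt "0.0055 0.078 0.1 0 0 0 75" --pt "0.0055 0.078 0.12 0 0 0 75" --pt "0.0055 0.078 0.12 0 0 0 75" --pt "0.0055 0.078 0.12 0 0 0 75" --newtons 120

```text
time: 11.48
ee_pos: [520.9, -116.7, 136.8]
eef_rot: [3.141, 0.001, 0.002]
force: [-0.4, 0.3, -0.3]
width: 60.1
grip_force: 0.0
```

>>> apply_moves --pt "-0.001 0.006 0.0 0 0 0 75" --pt "-0.001 0.006 0.03 0 0 0 75" --pt "-0.001 0.006 0.06 0 0 0 75" --pt "-0.001 0.006 0.07 0 0 0 75" --pt "-0.001 0.006 0.07 0 0 0 75"

```text
time: 12.1
ee_pos: [519.2, -123.2, 66.2]
eef_rot: [3.142, -0.001, 0.0]
force: [-0.1, -1.5, 0.0]
width: 60.1
grip_force: 0.0
```

Run:
```python
from h import *
c,st=snap("wrist","w5.png"); print(st["ee_pos"],st["force"],st["width"])
for t in ["handle_grip","trigger_grip","pad_face","fixed_face"]:
    r=env.mark_of(t,c); print(t,[(np.round(x["point"],1).tolist(),round(x["confidence"],2)) for x in r[:1]])
```

```text
[ 519.19843328 -123.21670227   66.22155337] [-0.11049189 -1.54170437  0.04123009] 60.05339230919534
handle_grip [([520.6, -106.8, 85.7], 0.56)]
trigger_grip []
pad_face [([516.5, -12.3, 35.3], 0.97)]
fixed_face []
```

View pics/w5.png

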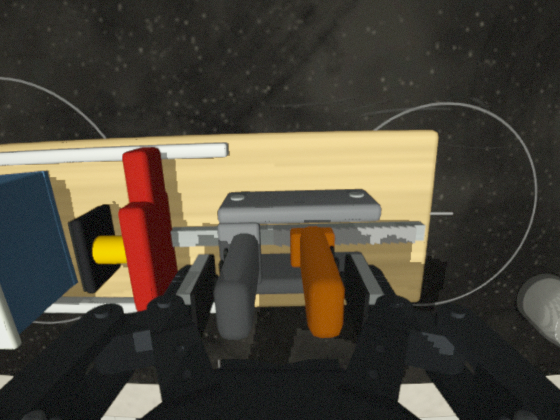

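The wrist view shows both posts (240,280) and (320,280) between the fingers with clearance on each side. The pad (95,250), stem and red jaw are all visible. First stroke.

>>> apply_moves --pt "0 -0.006 0 0 0 0 75" --pt "0 -0.011 0 0 0 0 75" --pt "0 -0.016 0 0 0 0 75" --pt "0 -0.02 0 0 0 0 75" --pt "0 -0.02 0 0 0 0 75"

```text
time: 12.98
ee_pos: [519.3, -104.3, 66.6]
eef_rot: [3.139, 0.001, 0.001]
force: [-0.6, -5.4, 2.9]
width: 60.6
grip_force: 2.7
```

```bash
cat >> h.py <<'E'
def meas():
    """jaw front y, pad front y (world), stem visible"""
    c,st=snap("wrist"); K=None
    hsv=cv2.cvtColor(c["pixels"],cv2.COLOR_RGB2HSV); h,s,v=[hsv[...,i] for i in range(3)]
    out={}
    for n,m in dict(red=((h<6)|(h>174))&(s>150)&(v>60),yel=(h>22)&(h<34)&(s>200)&(v>90),org=(h>7)&(h<20)&(s>200)&(v>80),white=(s<25)&(v>120)).items():
        P=cloud(c,st,m)
        P=P[(abs(P[:,0]-516)<60)&(P[:,1]>-160)&(P[:,1]<110)]
        if n=="red": P=P[P[:,2]>50]
        if n=="yel": P=P[(abs(P[:,0]-516)<14)&(P[:,2]>28)&(P[:,2]<55)]
        if n=="org": P=P[P[:,2]>95]
        if n=="white": P=P[(P[:,2]>72)&(P[:,2]<86)]
        out[n]=(len(P),np.percentile(P[:,1],[2,50,98]).round(1).tolist()) if len(P)>5 else None
    out["pad"]=[np.round(x["point"],1).tolist() for x in env.mark_of("pad_face",c)[:1]]
    print(st["time"],st["ee_pos"].round(1),st["force"].round(1)); print(out); return c,st
E
python3 -c "
from h import *
meas()"
```

```text
12.975 [ 519.3 -104.3   66.6] [-0.6 -5.4  2.9]
{'red': (2833, [-45.0, -40.1, -32.4]), 'yel': (880, [-25.1, -15.5, -6.5]), 'org': (2271, [-133.8, -126.7, -121.0]), 'white': (3881, [15.8, 23.0, 39.2]), 'pad': [[518.2, -2.0, 34.0]]}
```

>>> apply_moves --pt "0 0.01 0 0 0 0 75" --pt "0 0.02 0 0 0 0 75" --pt "0 0.02 0 0 0 0 75" --pt "0 0.01 0 0 0 0 75" --pt "0 0.004 0 0 0 0 75"

```text
time: 13.7
ee_pos: [518.7, -107.8, 65.7]
eef_rot: [3.139, 0.001, -0.001]
force: [-0.9, -8.6, -1.2]
width: 60.5
grip_force: 3.9
```

>>> apply_moves --pt "0 -0.002 0 0 0 0 75" --pt "0 -0.0055 0 0 0 0 75" --pt "0 -0.0055 0 0 0 0 75"

```text
time: 14.08
ee_pos: [518.5, -102.0, 65.7]
eef_rot: [3.14, 0.002, -0.002]
force: [-0.5, -5.9, -0.1]
width: 60.1
grip_force: 3.2
```

```bash
python3 -c "
from h import *
meas()"
```

```text
14.075 [ 518.5 -102.    65.7] [-0.5 -5.9 -0.1]
{'red': (3332, [-33.0, -28.4, -20.3]), 'yel': (820, [-12.0, -2.8, 5.5]), 'org': (2292, [-131.4, -124.5, -118.7]), 'white': (4329, [15.9, 23.6, 40.3]), 'pad': [[519.5, 12.3, 35.2]]}
```

>>> apply_moves --pt "0 0.012 0 0 0 0 75" --pt "0 0.022 0 0 0 0 75" --pt "0 0.022 0 0 0 0 75" --pt "0 0.022 0 0 0 0 75" --pt "0 0.012 0 0 0 0 75"

```text
time: 14.8
ee_pos: [519.1, -114.4, 65.9]
eef_rot: [3.14, -0.001, 0.0]
force: [-0.6, -7.6, -2.7]
width: 60.4
grip_force: 3.5
```

>>> apply_moves --pt "0 -0.005 0 0 0 0 75" --pt "0 -0.009 0 0 0 0 75" --pt "0 -0.012 0 0 0 0 75" --pt "0 -0.012 0 0 0 0 75" --pt "0 -0.012 0 0 0 0 75"

```text
time: 15.42
ee_pos: [518.7, -103.0, 65.9]
eef_rot: [3.138, 0.002, -0.001]
force: [-1.5, -9.2, -1.7]
width: 60.1
grip_force: 4.4
```

```bash
python3 -c "
from h import *
meas()"
```

```text
15.425 [ 518.7 -103.    65.9] [-1.5 -9.2 -1.7]
{'red': (3322, [-19.4, -15.2, -6.2]), 'yel': (541, [2.9, 9.5, 15.3]), 'org': (2289, [-132.3, -125.4, -119.7]), 'white': (3190, [19.3, 25.2, 40.1]), 'pad': []}
```

>>> apply_moves --pt "0 0.012 0 0 0 0 75" --pt "0 0.0215 0 0 0 0 75" --pt "0 0.0215 0 0 0 0 75" --pt "0 0.0215 0 0 0 0 75" --pt "0 0.013 0 0 0 0 75"

```text
time: 16.15
ee_pos: [519.1, -115.4, 66.0]
eef_rot: [3.14, -0.001, 0.0]
force: [-1.8, -9.2, -2.0]
width: 60.1
grip_force: 5.0
```

>>> apply_moves --pt "0 -0.004 0 0 0 0 75" --pt "0 -0.006 0 0 0 0 75" --pt "0 -0.006 0 0 0 0 75"

```text
time: 16.52
ee_pos: [518.9, -110.3, 65.9]
eef_rot: [3.138, 0.002, -0.0]
force: [-0.6, -9.3, -1.8]
width: 60.3
grip_force: 4.9
```

```bash
python3 -c "
from h import *
meas()"
```

```text
16.525 [ 518.9 -110.3   65.9] [-0.6 -9.3 -1.8]
{'red': (3402, [-16.6, -12.5, -3.5]), 'yel': (375, [6.2, 11.5, 15.6]), 'org': (2278, [-139.7, -132.7, -127.0]), 'white': (1566, [19.1, 23.1, 33.7]), 'pad': [[517.3, 22.0, 35.5]]}
```

>>> apply_moves --pt "0 -0.002 0 0 0 0 75" --pt "0 -0.004 0 0 0 0 75" --pt "0 -0.004 0 0 0 0 75"

```text
time: 17.0
ee_pos: [518.9, -107.1, 66.0]
eef_rot: [3.137, 0.003, -0.0]
force: [-1.0, -12.2, -2.6]
width: 60.3
grip_force: 5.8
```

```bash
python3 -c "
from h import *
c,st=meas()
f=[]
for i in range(4):
    c=env.camera('wrist'); f.append(env.get_state()['force'][1])
print(np.round(f,1))
cv2.imwrite('pics/w6.png',cv2.resize(c['pixels'][130:330,0:280,::-1],None,fx=2.85,fy=2.85,interpolation=cv2.INTER_CUBIC))"
```

```text
17.0 [ 518.9 -107.1   66. ] [ -1.  -12.2  -2.6]
{'red': (3409, [-13.5, -9.3, -0.2]), 'yel': (245, [9.3, 12.8, 16.0]), 'org': (2270, [-136.4, -129.5, -123.8]), 'white': (2156, [19.3, 24.1, 36.0]), 'pad': [[517.4, 22.8, 33.1]]}
[-12.2 -12.9 -12.3 -11.7]
```

View pics/w6.png

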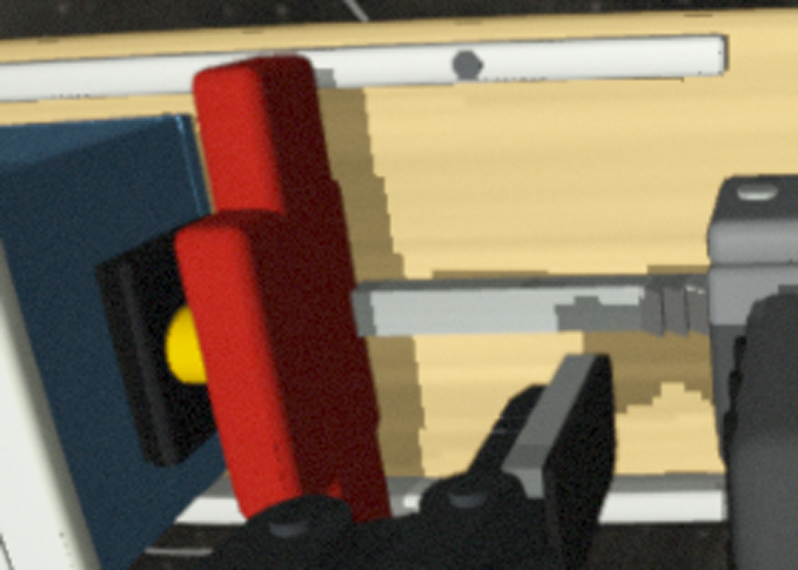

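The pad is flat against the box. The stem geometry and the force rise (6.8 N at 0.7 N/mm) both give about 9.7 mm pushed in, so about 2.3 mm remains.

>>> apply_moves --pt "0 -0.0015 0 0 0 0 75" --pt "0 -0.0026 0 0 0 0 75" --pt "0 -0.0026 0 0 0 0 75" --pt "0 -0.0026 0 0 0 0 75"

```text
time: 17.8
ee_pos: [519.1, -105.1, 66.1]
eef_rot: [3.136, 0.003, 0.0]
force: [-1.6, -13.7, -0.7]
width: 60.0
grip_force: 6.5
```

```bash
python3 -c "
from h import *
c,st=meas()
c,st=meas()
cv2.imwrite('pics/w7.png',c['pixels'][:,:,::-1])"
```

```text
17.8 [ 519.1 -105.1   66.1] [ -1.6 -13.7  -0.7]
{'red': (3382, [-11.6, -7.4, 1.7]), 'yel': (160, [10.7, 13.7, 15.8]), 'org': (2279, [-134.6, -127.5, -121.9]), 'white': (2629, [19.4, 24.8, 38.3]), 'pad': [[516.7, 22.5, 33.2]]}
17.9 [ 519.1 -105.1   66.1] [ -1.7 -14.6  -1. ]
{'red': (3371, [-11.5, -7.4, 1.8]), 'yel': (158, [10.8, 13.7, 15.8]), 'org': (2266, [-134.4, -127.5, -121.8]), 'white': (2623, [19.6, 24.8, 38.5]), 'pad': [[521.0, 23.6, 32.2]]}
```

View pics/w7.png

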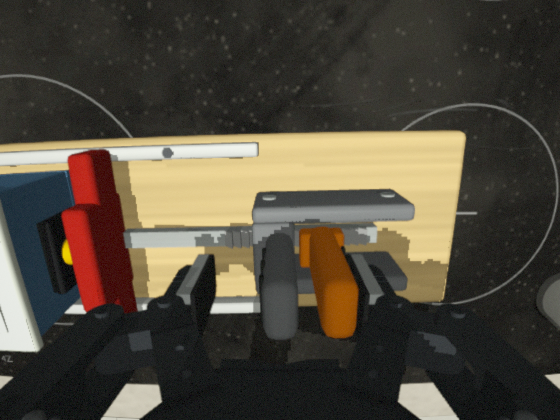

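The pad (60,255) is against the box with half its stem showing. Geometry gives 11.9 mm, and the force of about 14 N agrees. The trigger is held squeezed by the right finger, so I'm handing in.

```bash
python3 -c "
from h import *
print(env.finish_job())"
```

```text
the job is handed in; nothing more can be done
None
```

The job is handed in: the lid is on square, level and fully home, the pad is pushed in about 12 mm by my estimate from the wrist pictures and push force, and the trigger is held squeezed by one finger pushed by the arm, not pinched against the handle. It took about 18 s, and the mug, salt and garlic were left alone.

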